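Measure a tube with the bench caliper

TASK

Stand the loose tube upright on the bench caliper's bed between its two open jaws and let go of it. Then slide the moving jaw gently along its beam until the tube is lightly nipped between both jaws, with a measuring force of some 2 to 5 N and without rocking the jaw on the beam, and leave it nipped, ready for reading, with the hand clear. Leave the rod and the block where they stand.

Things in the scene. Friction and masses are not known exactly. Their poses are not given: they have to be found in the camera images.
- caliper: bench caliper fixed to the bench. Grey base plate: x -70 to +80, y -185 to +85 mm, its upper face (the bed) at z = 10 mm. Origin on the bench, z up. A steel beam along y at x = +55 mm, end posts up to z = 46 mm. Two jaws reach from the beam to x = -58 mm, z 12 to 42 mm; the bed between them is free from x = -56 to +35 mm. The fixed jaw (anvil) is at +y.
- anvil: the caliper's fixed jaw, steel, 20 mm thick in y. It has the same origin and axes as caliper; its measuring face is at y = +40 mm and looks to -y.
- anvil_face (a point): point on the fixed jaw's measuring face, at caliper x = -20 mm, y = +40 mm, z = 27 mm; axes as the caliper's.
- slide (a joint): moving jaw along the beam: value = gap between the measuring faces in m (0 shut, 0.110 at most), starts at 0.075 to 0.095. It grows as the jaw goes to the caliper's -y; pushing to +y closes it. The slide has dry drag: about 4 N keeps it moving, it stays where it is left and can hold a nip of up to about 4 N after it is let go.
- jaw: moving jaw with carriage. Origin on the beam's axis (z = 30 mm), 22 mm behind (-y) its measuring face; axes parallel to the caliper's while square. Carriage 36 (x) by 44 mm (y), top at z = 46 mm; jaw arm 18 mm thick. It can rock a little about the vertical through its origin against a stiff spring (35 N m/rad): a nip of 5 N 75 mm from the beam rocks it 0.011 rad.
- jaw_face (a point): point on the moving jaw's measuring face, 75 mm from the beam's axis towards -x (caliper x = -20 mm), height 27 mm.
- thumb_post (a point): centre of the top of the round upright thumb post on the moving jaw's carriage, by which it is pushed or pinched: 16 mm diameter from z = 51 mm up to its top at z = 88 mm, on a low collar of 20 mm diameter. It stands on the axis about which the jaw rocks, so a push on it does not rock the jaw.
- tube: the part to measure: plain steel tube, standing, 60 mm long, open at both ends, outer diameter not known exactly (30 to 40 mm; the caliper is there to find it), bore 25 mm, 0.1 to 0.21 kg. Origin at the centre of its lower end, z along its axis. It stands on the bench to the left of the caliper.
- rod: solid steel rod, standing, 24 mm diameter, 60 mm long, origin at the centre of its lower end. Leave it where it stands.
- block: square steel block, 34 x 34 x 60 mm, standing, origin at the centre of its underside. Leave it where it stands.
There are look-alikes about, which are no part of the job. What is shaped like the tube but blue is not meant.

How it is judged:
On the way, in this order (a step that is already met when the one before it is completed fails the run):
1. the tube stands upright on the bed between the open jaws, let go, the moving jaw not yet touching it (x of tube in the frame of caliper between -0.055 and 0.03 m and z of tube in the frame of caliper between 0.007 and 0.013 m and y of tube in the frame of anvil_face below -0.014 m and y of tube in the frame of jaw_face above 0.014 m and angle between tube's own z axis and vertical below 0.06 rad and contact force between each of the fingers, jaw and tube below 0.1 N), for 0.2 s.
2. the moving jaw is closed until the tube is nipped between both jaws (contact force between each of jaw, anvil and tube above 1 N and contact force between the fingers and tube below 0.1 N), for 0.2 s.
At the end, for the whole second after the job is handed in: the tube stands upright (within 0.06 rad) and at rest on the bed, in front of the beam and within the length of the jaws, nipped by both jaws with more than 1 N each, the moving jaw square within 0.02 rad (contact force between each of jaw, anvil and tube above 1 N and x of tube in the frame of caliper between -0.055 and 0.03 m and z of tube in the frame of caliper between 0.007 and 0.013 m and angle between tube's own z axis and vertical below 0.06 rad and angle between the y axis of jaw and the y axis of caliper, either way round below 0.02 rad and linear speed of tube below 0.01 m/s); the robot touches nothing.
It fails at once if the moving jaw is rocked more than 0.02 rad on its beam (angle between the y axis of jaw and the y axis of caliper, either way round above 0.02 rad).
It fails at once if the moving jaw presses on the tube with more than 7 N (contact force between jaw and tube above 7 N).
It fails at once if the rod or the block is moved more than 20 mm (distance of any of rod, block from where it was at the start of the episode above 0.02 m).
It also fails if it takes over 54 s, if anything falls off the work surface, if the arm or the gripper's body presses on something with over 40 N, if the wrist force passes 120 N, or if a joint passes its speed limit or range.

ROBOT

A 7-joint arm with a two-finger parallel gripper is mounted at the origin on a cart in front of the work surface, level with it; the furniture and walls round the work are solid. World frame = base frame: x ahead of the robot, y to its left, z up, the work surface at z = 0. Lengths are in m, angles in rad, forces in N, time in s.
With the tool pointing down it reaches from about 0.4 to 0.9 m from the base axis. Payload 5.5 kg.
Tool frame: the origin (TCP) lies midway between the tips of the shut fingers; the grasp point (between the pads) lies 19 mm behind it; z points along the fingers, y is the direction in which the jaws open and shut (so a half turn about z gives the same grasp; the last joint's range is limited). The gripper opens to 85 mm and grips with 20 to 120 N. Pads are 22 mm wide; open, the fingers measure 114 mm over their backs; the gripper's body (76 mm by 85 mm) begins 54 mm behind the grasp point. The pads swing forward as they close: fully open they stand 13 mm farther back than shut.
Start: joints at [-0.921, 0.501, -0.427, 1.55, 0.221, 1.138, -0.21], TCP at [0.245, 0.602, 0.231] pointing down, gripper open.
Joint ranges: [-2.88, 2.88], [-0.31, 2.03], [-1.54, 1.56], [0.2, 2.42], [-1.41, 4.55], [0.19, 2.02], [-2.57, 2.57]. Speed limits (rad/s): [2.57, 2.57, 3.14, 3.14, 3.14, 3.14, 3.14].

INTERFACE

Orientations are given as a unit quaternion [w, x, y, z].
In Python, from station import observe, imaging, order, spotter gives the robot as it stands.
- The arm moves only by the tool jog_arm, never from a script. Its argument "steps" is a list of rows, each a list of 7 numbers: the shift along the tool's x, y, z in units of 40 cm (1.0 is 40 cm), then the turn, a rotation vector about the tool's x, y, z in units of 60 degrees (1.0 is 60 degrees), then the gripper's target within -1 to 1 (shut at 1, half-way at 0, fully open at -1). In form: [[x, y, z, ax, ay, az, fingers], ...]. A call has 1 to 20 rows; each row is the pose to reach, as a shift and turn from the pose commanded when the call began, along the tool's axes at that moment; what a row does not reach only later rows make up. A row lasts 1/10 s, in which the tool goes at most 50 mm and 8.59 degrees, less where a joint would pass 70% of its speed; a pose out of reach is approached as far as the arm can. A call with a number of a shift or a turn outside -1 to 1 is refused whole. A call with a gripper value outside its range is refused whole. The fingers move at their own pace and stop on an object; the grip force is fixed at half the most. Time passes only in rows, so rows that repeat a pose let the fingers close. It gives the time, the measured TCP pose, the force and the opening at its end, in the units of the state.
- observe(): the state, without advancing time (a new reading comes with each control period).
- imaging.grab_frame(name): name is "scene" or "side" or "wrist"; returns the picture (420x560x3 uint8, red, green, blue); there is no depth.
- imaging.camera_model(name): a dict with "fx", "fy", "cx", "cy" (pixels), "extrinsics" (4x4, takes a point from camera to world coordinates). Camera axes: x right, y down, z forward; pixel columns grow to the right and rows downward; lengths in m; the calibration is good to about 2 mm. A picture is of the moment at which its call begins: read the wrist's pose just before it. camera_model takes no time and is no camera call; for the wrist camera it gives the pose at the moment of the call.
- order.hand_in(): hands the job in, once; it reports no verdict.
Trained networks look in the newest picture that a camera, given by its name, has taken for a name from the list of things; names that differ only in an ending like _2 or _b are one class to them, and where a whole thing is asked for, a point or a joint stands for the part that bears it (a point fixed in the world has none). Each returns a list of dicts, best first, with "confidence" (0 to 1); they miss things now and then, are a little off and sometimes report something else, mostly with a low value. They report only what shows in the picture. A call takes as long as a camera call. They do not tell look-alikes from the thing itself.
- spotter.look_for(camera, name): "extent" ([left, top, right, bottom] in pixels, round what is visible of it).
- spotter.cut_out(camera, name): "pixels" (420x560 bool, what is visible of it) and "extent" ([left, top, right, bottom] in pixels, round what is visible of it).
- spotter.mark_of(camera, name): "position" ([column, row] in pixels: a listed point, or the origin of a listed thing).
The state is a dict: "clock": time; "joint_positions": joint angles; "joint_velocities": joint speeds; "effort": joint torques, N m; "tool_pos": TCP position; "orientation": TCP orientation; "contact_force": force on the tool from outside, world axes, zero at the start; "wrist_torque": the same for the moment, N m; "grip_width": finger opening in m.
Only numpy, scipy, OpenCV 4.12 (cv2) and the standard library are available. Lean on these libraries where they do the work, as an engineer would, in place of code of your own. Each camera call takes 0.05 s, during which the arm holds its last target.

## Working session

There is one attempt and no reset: what is moved stays moved. The work goes in short steps, Python scripts to look and compute and a tool call to move; the robot and the scene stay as the last step left them, time stands still between calls to the robot, and variables do not carry over. Pictures are saved under pics/ and viewed, and the job is handed in when it is done.

Besides the shell and the picture viewer there is one more tool, called after "Call:" by a JSON object that holds its "fn" and its "kwargs", one argument or row to a line. jog_arm: Moves the arm, as the interface text tells. Shifts and turns lie within -1 to 1; 1 stands for 40 cm of shift or 60 degrees of turn. Its arguments: {"type":"object","properties":{"steps":{"type":"array","items":{"type":"array","items":{"type":"number","minimum":-1,"maximum":1}}}},"required":["steps"]}

```bash
mkdir -p pics; ls
python3 - <<'E'
from station import observe, imaging, order, spotter
import cv2
s=observe();print({k:(v if not hasattr(v,'round') else v) for k,v in s.items()})
for n in ["scene","side","wrist"]:
    im=imaging.grab_frame(n);cv2.imwrite(f"pics/{n}0.png",im[:,:,::-1])
    m=imaging.camera_model(n);print(n,m)
E
```

```text
pics
{'clock': 0.0, 'joint_positions': array([-0.92082509,  0.50186139, -0.4267618 ,  1.55140408,  0.22078619,
        1.13828869, -0.2103059 ]), 'joint_velocities': array([-0.00139023,  0.00147068, -0.00088753, -0.00029003,  0.00135037,
        0.00107582,  0.00130849]), 'effort': array([ 2.71972448e-05, -5.69509399e+01, -5.81622988e+00, -2.80944425e+01,
        1.06025417e-02,  1.18536700e-02, -1.72055582e-05]), 'tool_pos': array([0.24498223, 0.60134615, 0.23026735]), 'orientation': array([-2.20798688e-04,  1.92178368e-01,  9.81359547e-01, -9.30297474e-04]), 'contact_force': array([ 0.21442042,  0.99630187, -0.13163274]), 'wrist_torque': array([ 0.01172878, -0.02101629, -0.01897198]), 'grip_width': 0.0854107806402255}
scene {'fx': 484.3816000145917, 'fy': 484.3816000145917, 'cx': 285.8479163991334, 'cy': 206.57019304546893, 'extrinsics': array([[ 0.70347078, -0.40382646,  0.58485301, -0.04541229],
       [-0.71070695, -0.40542487,  0.57491417, -0.41531434],
       [ 0.0049484 , -0.82009443, -0.57220682,  0.59582012],
       [ 0.        ,  0.        ,  0.        ,  1.        ]])}
side {'fx': 488.47931875381903, 'fy': 488.47931875381903, 'cx': 275.3210403509985, 'cy': 210.15340574003764, 'extrinsics': array([[-0.99968994,  0.01832576,  0.01685817,  0.48219954],
       [-0.00958078,  0.3418191 , -0.93971693,  1.03116127],
       [-0.02298347, -0.93958707, -0.34153754,  0.42833571],
       [ 0.        ,  0.        ,  0.        ,  1.        ]])}
wrist {'fx': 325.23972966801495, 'fy': 325.23972966801495, 'cx': 280.23036037457814, 'cy': 211.48495457703933, 'extrinsics': array([[ 0.37767494,  0.88736993,  0.26445462,  0.1775883 ],
       [ 0.92593586, -0.36129326, -0.1100453 ,  0.62803682],
       [-0.00210522,  0.28642936, -0.95809905,  0.37170578],
       [ 0.        ,  0.        ,  0.        ,  1.        ]])}
```

View pics/scene0.png

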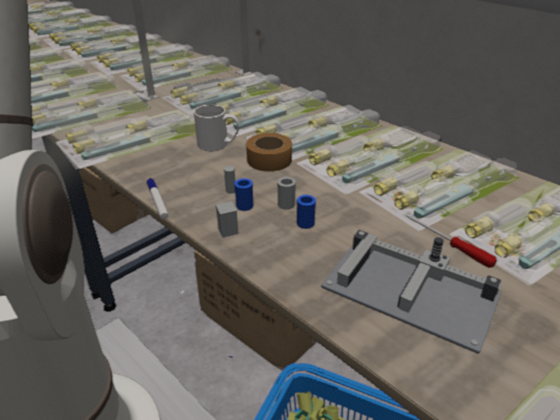

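View pics/side0.png

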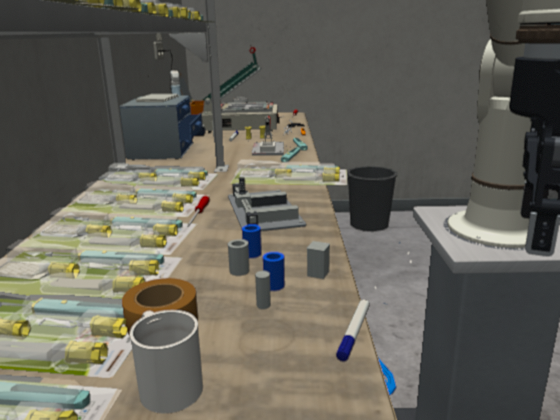

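View pics/wrist0.png

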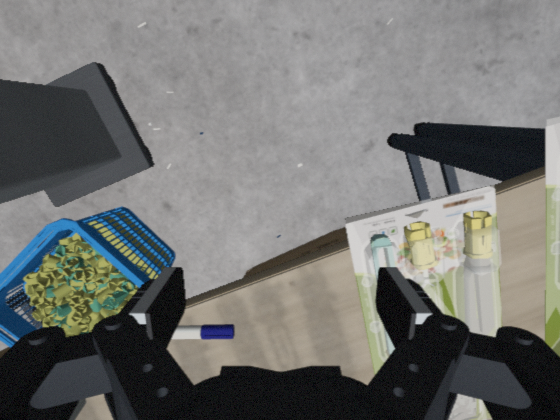

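```bash
cat > h.py <<'E'
import numpy as np,cv2
from station import observe, imaging, order, spotter
def proj(m,P):
    E=np.array(m['extrinsics']);p=(np.asarray(P)-E[:3,3])@E[:3,:3]
    return np.array([m['fx']*p[...,0]/p[...,2]+m['cx'],m['fy']*p[...,1]/p[...,2]+m['cy']]).T
def ray(m,uv):
    E=np.array(m['extrinsics']);d=E[:3,:3]@np.array([(uv[0]-m['cx'])/m['fx'],(uv[1]-m['cy'])/m['fy'],1]);return E[:3,3],d
def atz(m,uv,z):
    o,d=ray(m,uv);return o+d*(z-o[2])/d[2]
E
python3 - <<'E'
from h import *
C={n:imaging.camera_model(n) for n in ("scene","side")}
for n in C:
    im=imaging.grab_frame(n)
    for t,z in (("thumb_post",.088),("anvil_face",.027),("jaw_face",.027),("caliper",0),("jaw",.03),("tube",0),("rod",0),("block",0)):
        for r in spotter.mark_of(n,t)[:4]:
            print(n,t,round(r['confidence'],2),np.round(r['position'],1),np.round(atz(C[n],r['position'],z),4))
    for r in spotter.look_for(n,"tube"): print(n,"tube",r)
im=cv2.imread("pics/scene0.png")
a=cv2.resize(im[150:250,200:340],None,fx=4,fy=4,interpolation=2);b=cv2.resize(im[215:350,315:510],None,fx=4,fy=4,interpolation=2)
cv2.imwrite("pics/a.png",a);cv2.imwrite("pics/b.png",b)
im=cv2.imread("pics/side0.png");cv2.imwrite("pics/c.png",cv2.resize(im[170:310,190:340],None,fx=4,fy=4,interpolation=2))
E
```

```text
scene thumb_post 0.64 [439.4 237.7] [ 0.5916 -0.1517  0.088 ]
scene anvil_face 0.64 [356.4 271.1] [ 0.4839 -0.0666  0.027 ]
scene jaw_face 0.73 [433.2 263.2] [ 0.596  -0.1497  0.027 ]
scene jaw_face 0.65 [407.4 287.4] [ 0.5123 -0.151   0.027 ]
scene jaw_face 0.54 [227.7 232.5] [0.3962 0.1736 0.027 ]
scene caliper 0.8 [381.3 279.8] [ 0.5223 -0.0952  0.    ]
scene jaw 0.95 [432.8 261.8] [ 0.5954 -0.1486  0.03  ]
scene tube 0.76 [283.2 204.5] [0.5651 0.1929 0.    ]
scene tube 0.68 [245.3 204.7] [0.5065 0.2501 0.    ]
scene tube 0.61 [305.7 222.4] [0.5521 0.1146 0.    ]
scene rod 0.65 [228.4 190.6] [0.5165 0.319  0.    ]
scene block 0.83 [227.6 234.7] [0.4125 0.1963 0.    ]
scene block 0.64 [405.  285.4] [ 0.54   -0.1327  0.    ]
scene tube {'extent': [274.6, 175.5, 297.6, 210.8], 'confidence': 0.8}
scene tube {'extent': [295.6, 195.8, 315.5, 228.2], 'confidence': 0.8}
scene tube {'extent': [234.9, 174.9, 254.0, 210.4], 'confidence': 0.6}
side thumb_post 0.59 [238.5 179.7] [ 0.5924 -0.131   0.088 ]
side anvil_face 0.82 [280.8 210.4] [ 0.4888 -0.0706  0.027 ]
side jaw_face 0.89 [276.  198.4] [ 0.5011 -0.1616  0.027 ]
side caliper 0.7 [268.7 217.6] [ 0.5192 -0.0945  0.    ]
side jaw 0.63 [244.  196.3] [ 0.5844 -0.1747  0.03  ]
side tube 0.7 [237.3 271.3] [0.573  0.1919 0.    ]
side tube 0.61 [256.1 253. ] [0.5407 0.1104 0.    ]
side rod 0.59 [263.1 308.4] [0.519  0.3274 0.    ]
side block 0.61 [318.9 274.3] [0.4181 0.2096 0.    ]
side tube {'extent': [244.1, 225.6, 262.3, 260.3], 'confidence': 0.6}
side tube {'extent': [263.1, 249.0, 284.7, 293.9], 'confidence': 0.6}
side tube {'extent': [227.3, 241.2, 251.9, 280.8], 'confidence': 0.59}
```

View pics/a.png

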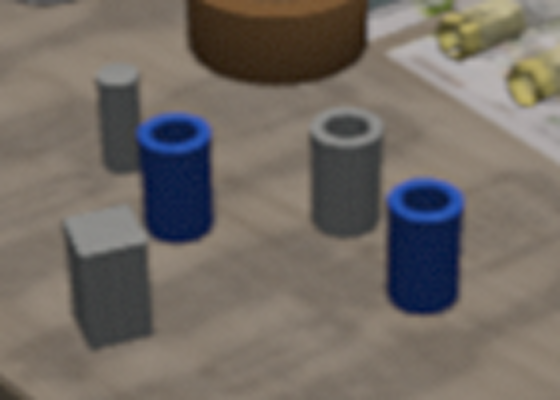

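View pics/b.png

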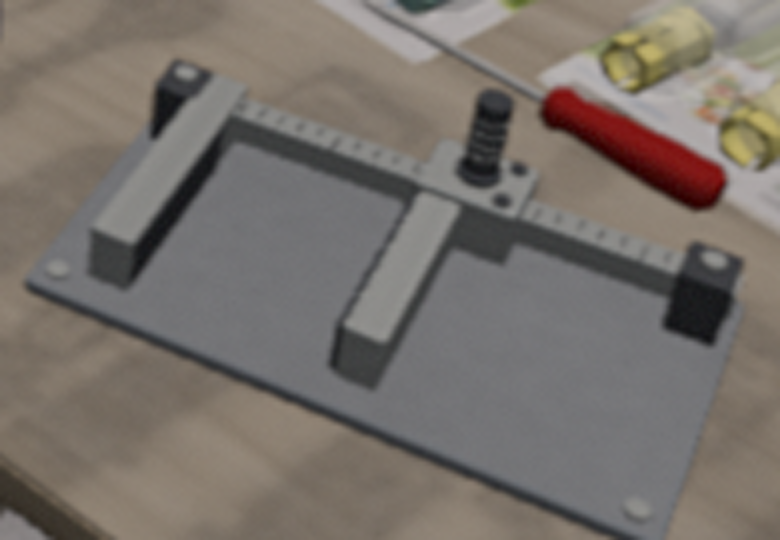

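View pics/c.png

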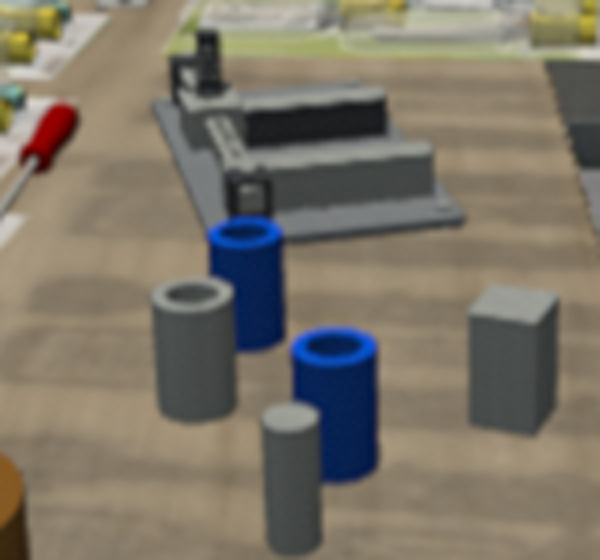

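```bash
cat > fit.py <<'E'
from h import *
from scipy.optimize import least_squares
m=imaging.camera_model("scene");ms=imaging.camera_model("side")
o=np.array([315,215]);cr=lambda x,y:np.array([x,y])/4+o-0.375
# (x, y, z, moves with jaw), pixel
K=[(-58,60,42,0,cr(93,232)),(-58,40,42,0,cr(132,243)),(-58,40,12,0,cr(127,283)),(-58,60,12,0,cr(90,272)),
(-58,40,42,1,cr(342,322)),(-58,22,42,1,cr(385,342)),(-58,22,12,1,cr(380,385)),(55,18,88,1,cr(495,97)),(-70,85,10,0,cr(28,283)),(80,-185,10,0,cr(742,308))]
so=np.array([190,170]);cs=lambda x,y:np.array([x,y])/4+so-0.375
S=[(-58,60,42,0,cs(432,146)),(-58,60,12,0,cs(435,208)),(-70,85,10,0,cs(462,216)),(55,18,88,1,cs(208,33)),(-58,22+18,42,1,cs(384,92))]
def P(p,k):
    X=np.array([k[0],k[1]-k[3]*p[3]*1e3,k[2]])/1e3;c,s=np.cos(p[2]),np.sin(p[2])
    return np.array([p[0]+c*X[0]-s*X[1],p[1]+s*X[0]+c*X[1],X[2]])
def res(p):
    return np.concatenate([proj(m,P(p,k))-k[4] for k in K]+[proj(ms,P(p,k))-k[4] for k in S])
r=least_squares(res,[.52,-.095,.2,.085],loss='soft_l1')
print(np.round(r.x,4));print(np.round(r.fun.reshape(-1,2),1))
J=r.jac;print(np.sqrt(np.diag(np.linalg.inv(J.T@J))))
for n,m_,uvs in (("scene",m,[(200+346/4,150+128/4,.06),(200+345/4,150+214/4,0)]),("side",ms,[(190+194/4,170+294/4,.06)])):
    for u,v,z in uvs: print(n,atz(m_,(u-.375,v-.375),z))
im=imaging.grab_frame("scene")[:,:,::-1].copy()
c=[P(r.x,k) for k in [(-70,85,10,0),(80,85,10,0),(80,-185,10,0),(-70,-185,10,0)]]
big=cv2.resize(im,None,fx=3,fy=3)
for q in [proj(m,x) for x in c]+[proj(m,P(r.x,k)) for k in K]: cv2.circle(big,tuple(int(3*a+1) for a in q),3,(0,0,255),-1)
cv2.imwrite("pics/fit.png",big[630:1050,900:1560])
E
python3 fit.py
```

```text
[ 0.5188 -0.0972  0.2413  0.0896]
[[-0.3 -1.8]
 [ 0.8 -0.4]
 [ 0.6  2.7]
 [-0.7  1.2]
 [-0.2  0. ]
 [ 0.1 -0.7]
 [-1.5  1.8]
 [ 1.4 -0.1]
 [-1.5 -1.8]
 [ 1.1 -3.4]
 [ 0.3  0.6]
 [-0.3 -3. ]
 [ 0.8 -1.1]
 [-1.2 -0.7]
 [ 0.7  0.3]]
[0.00086873 0.00115908 0.01198142 0.00147764]
scene [0.56732989 0.18664462 0.06      ]
scene [0.572911   0.19248215 0.        ]
side [0.56826899 0.19446119 0.06      ]
```

View pics/fit.png

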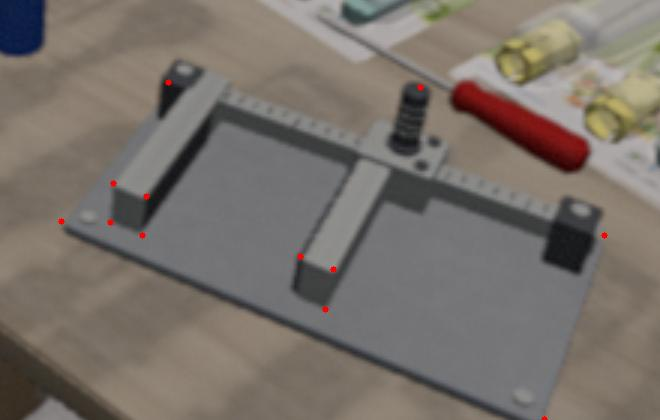

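```bash
cat >> h.py <<'E'
from scipy.spatial.transform import Rotation as R
def Rt(q): return R.from_quat([q[1],q[2],q[3],q[0]])
def plan(pos,yaw,s=None):
    """steps numbers to reach world TCP pos with tool pointing down, tool y at yaw (rad)"""
    s=s or observe();r=Rt(s['orientation'])
    y=np.array([np.cos(yaw),np.sin(yaw),0]);z=np.array([0,0,-1.]);x=np.cross(y,z)
    t=R.from_matrix(np.array([x,y,z]).T)
    return np.round(np.concatenate([r.inv().apply(np.array(pos)-s['tool_pos'])/.4,(r.inv()*t).as_rotvec()/np.radians(60)]),4)
E
python3 - <<'E'
from h import *
s=observe();m=imaging.camera_model("wrist");r=Rt(s['orientation'])
E=np.array(m['extrinsics']);print("cam in tool",r.inv().apply(E[:3,3]-s['tool_pos']),r.inv().as_matrix()@E[:3,:3])
print(proj(m,s['tool_pos']),proj(m,s['tool_pos']-[0,0,.2]))
yaw=.2413
y=np.array([np.cos(yaw),np.sin(yaw),0]);x=np.cross(y,[0,0,-1.]);print("toolx",x)
for z in (.23,): print(plan(np.array([.568,.190,z])+x*.09,yaw))
E
```

```text
cam in tool [ 0.07247994 -0.00104526 -0.1412176 ] [[-5.38384989e-04 -9.58084002e-01 -2.86486921e-01]
 [ 9.99999684e-01 -3.48418488e-04 -7.14066244e-04]
 [ 5.84318104e-04 -2.86487215e-01  9.58083887e-01]]
[282.66201261 271.88975291] [281.42969025 185.00503968]
toolx [-0.23896516  0.97102814  0.        ]
[-1.0038 -0.4674  0.0032 -0.     -0.      0.9003]
```

Run:
```python
from h import *
print(plan(np.array([.568,.190,.21]),.2413))
```

```text
[-1.136  -0.6495  0.0532 -0.     -0.      0.9003]
```

Call:
{"fn": "jog_arm", "kwargs": {
  "steps": [
    [-0.95,-0.55,0.05,0,0,0.9,-1],
    [-0.95,-0.55,0.05,0,0,0.9,-1],
    [-0.95,-0.55,0.05,0,0,0.9,-1],
    [-0.95,-0.55,0.05,0,0,0.9,-1],
    [-0.95,-0.55,0.05,0,0,0.9,-1],
    [-0.95,-0.55,0.05,0,0,0.9,-1],
    [-0.95,-0.55,0.05,0,0,0.9,-1],
    [-0.95,-0.55,0.05,0,0,0.9,-1],
    [-0.95,-0.55,0.05,0,0,0.9,-1],
    [-0.95,-0.55,0.05,0,0,0.9,-1],
    [-0.95,-0.55,0.05,0,0,0.9,-1]
  ]
}}

```text
clock: 2.3
tool_pos: [0.5147, 0.2538, 0.2112]
orientation: [-0.0, 0.618, 0.786, -0.0]
contact_force: [-0.5, 0.2, -0.3]
grip_width: 0.0855
```

Run:
```python
from h import *
print(observe());print(plan(np.array([.568,.190,.21]),.2413))
```

```text
{'clock': 2.3, 'joint_positions': array([-0.41638147,  0.35617199, -0.11014476,  1.77600474,  0.0450625 ,
        1.01192164, -0.30507768]), 'joint_velocities': array([-0.03832918, -0.00425066, -0.043151  ,  0.00281299, -0.0088771 ,
       -0.00020726, -0.00177505]), 'effort': array([ 2.15958573e+00, -4.90869141e+01,  9.81529243e-01, -2.69946116e+01,
        3.10252681e-01,  7.69932158e-04,  7.01295747e-02]), 'tool_pos': array([0.51473326, 0.25379428, 0.21124945]), 'orientation': array([-7.53257643e-05,  6.17964519e-01,  7.86205983e-01, -5.69815213e-06]), 'contact_force': array([-0.49459123,  0.21483987, -0.30733912]), 'wrist_torque': array([ 0.09048651, -0.04594995,  0.05368057]), 'grip_width': 0.08551943645668486}
[-1.864e-01  9.170e-02  3.100e-03 -1.000e-04 -1.000e-04 -2.700e-03]
```

Call:
{"fn": "jog_arm", "kwargs": {
  "steps": [
    [-0.186,0.092,0.003,0,0,-0.003,-1],
    [-0.186,0.092,0.003,0,0,-0.003,-1],
    [-0.186,0.092,0.003,0,0,-0.003,-1],
    [-0.186,0.092,0.003,0,0,-0.003,-1]
  ]
}}

```text
clock: 2.7
tool_pos: [0.5671, 0.1927, 0.21]
orientation: [-0.001, 0.615, 0.788, 0.0]
contact_force: [0.6, 0.9, -0.1]
grip_width: 0.0854
```

Run:
```python
from h import *
s=observe();m=imaging.camera_model("wrist");im=imaging.grab_frame("wrist");cv2.imwrite("pics/w1.png",im[:,:,::-1])
print(s['tool_pos'],plan(np.array([.568,.190,.21]),.2413))
for r in spotter.look_for("wrist","tube"): print(r)
for r in spotter.mark_of("wrist","tube"): print(r, atz(m,r['position'],0))
```

```text
[0.56714434 0.19265037 0.20996668] [-0.0101  0.0014 -0.     -0.0006 -0.0015  0.0057]
{'extent': [264.0, 171.9, 303.9, 216.5], 'confidence': 0.97}
{'extent': [227.7, 230.2, 265.9, 285.8], 'confidence': 0.95}
{'extent': [203.0, 91.5, 250.4, 140.3], 'confidence': 0.62}
{'position': [234.8, 111.4], 'confidence': 0.79} [0.50301897 0.25360965 0.        ]
{'position': [253.8, 246.0], 'confidence': 0.61} [0.55495643 0.11222502 0.        ]
```

View pics/w1.png

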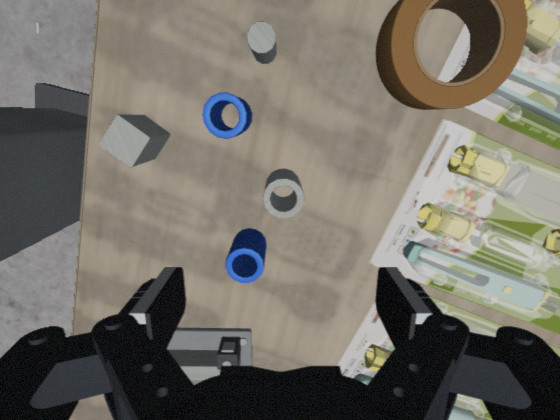

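```bash
cat > t.py <<'E'
from h import *
m=imaging.camera_model("wrist");im=cv2.imread("pics/w1.png")
c=im[160:230,250:320];big=cv2.resize(c,None,fx=8,fy=8,interpolation=2);cv2.imwrite("pics/w1c.png",big)
for uv in [(284,198)]: print(atz(m,uv,.06))
for u in (264,304): print(atz(m,(u,198),.06))
E
python3 t.py
```

```text
[0.56975794 0.19274134 0.06      ]
[0.55185158 0.18820349 0.06      ]
[0.58766236 0.1972787  0.06      ]
```

View pics/w1c.png

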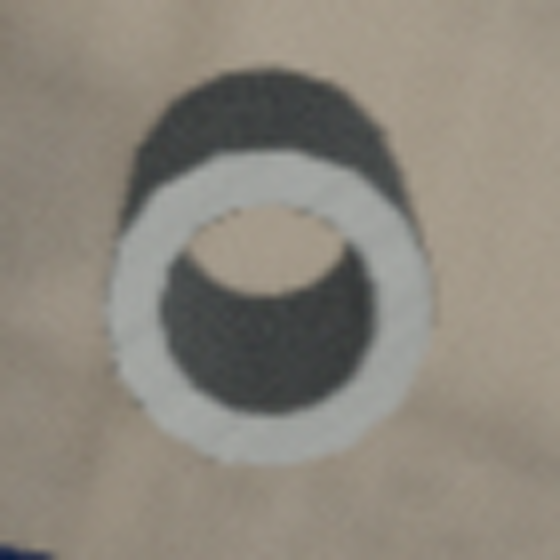

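Run:
```python
from h import *
print(plan(np.array([.5695,.1925,.024]),.2413))
```

```text
[-6.700e-03  7.000e-03  4.653e-01 -4.000e-04 -1.300e-03  6.900e-03]
```

Run:
```python
from h import *
for i in range(3):
    s=observe();print(s['clock'],s['tool_pos'],s['joint_velocities'],s['contact_force'])
    imaging.grab_frame("wrist")
```

```text
2.85 [0.56627637 0.19417949 0.21010943] [-0.00100678 -0.00165459  0.00670024 -0.00035944  0.00241465  0.00251429
  0.00405427] [-0.60755882  0.29906133 -0.16177573]
2.9 [0.56644435 0.19389594 0.21015893] [ 0.00171535 -0.0001499   0.00597842 -0.00096986  0.00162715  0.0001319
  0.00186207] [ 0.05825238 -0.16402727  0.78988167]
2.95 [0.56663472 0.19351651 0.21017997] [ 0.0050255  -0.00049813  0.00928891 -0.00255692  0.00234514  0.00058827
  0.00144744] [0.35252051 0.18372305 0.04229263]
```

Call:
{"fn": "jog_arm", "kwargs": {
  "steps": [
    [0.005,0.005,0.3,0,0,0,-1],
    [0.005,0.005,0.3,0,0,0,-1],
    [0.005,0.005,0.3,0,0,0,-1],
    [0.005,0.005,0.3,0,0,0,-1],
    [0.005,0.005,0.3,0,0,0,-1],
    [0.005,0.005,0.3,0,0,0,-1],
    [0.005,0.005,0.3,0,0,0,-1],
    [0.005,0.005,0.3,0,0,0,-1]
  ]
}}

```text
clock: 3.8
tool_pos: [0.5701, 0.1942, 0.0917]
orientation: [0.001, 0.616, 0.788, 0.001]
contact_force: [-0.8, 0.3, 0.2]
grip_width: 0.0853
```

Run:
```python
from h import *
s=observe();print(s['joint_velocities']);print(plan(np.array([.5695,.1925,.024]),.2413));m=imaging.camera_model("wrist");im=imaging.grab_frame("wrist");cv2.imwrite("pics/w2.png",im[:,:,::-1])
print(proj(m,np.array([[.5695,.1925,.06]])))
s=observe();print(s['tool_pos'])
```

```text
[ 0.00109665  0.00660968  0.00033863  0.0069647  -0.00031247 -0.00322461
 -0.00011152]
[-0.0039 -0.003   0.1693  0.0026 -0.0003  0.0031]
[[278.90075562 247.51354794]]
[0.56986088 0.19412821 0.09138768]
```

View pics/w2.png

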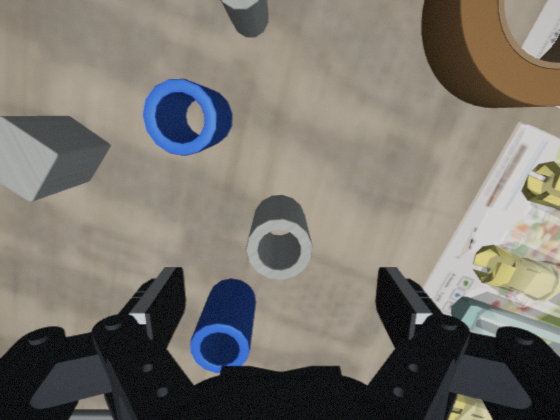

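Call:
{"fn": "jog_arm", "kwargs": {
  "steps": [
    [-0.003,-0.002,0.08,0,0,0,-1],
    [-0.003,-0.002,0.168,0,0,0,-1],
    [-0.003,-0.002,0.168,0,0,0,-1],
    [-0.003,-0.002,0.168,0,0,0,-1],
    [-0.003,-0.002,0.168,0,0,0,-1]
  ]
}}

```text
clock: 4.35
tool_pos: [0.57, 0.1931, 0.0248]
orientation: [0.001, 0.616, 0.788, 0.001]
contact_force: [1.3, -0.1, 0.4]
grip_width: 0.0855
```

Call:
{"fn": "jog_arm", "kwargs": {
  "steps": [
    [0,0,0,0,0,0,1],
    [0,0,0,0,0,0,1],
    [0,0,0,0,0,0,1],
    [0,0,0,0,0,0,1],
    [0,0,0,0,0,0,1],
    [0,0,0,0,0,0,1],
    [0,0,0,0,0,0,1],
    [0,0,0,0,0,0,1]
  ]
}}

```text
clock: 5.15
tool_pos: [0.5692, 0.1927, 0.0241]
orientation: [0.0, 0.616, 0.788, 0.001]
contact_force: [-0.7, -0.6, 6.8]
grip_width: 0.0389
```

Call:
{"fn": "jog_arm", "kwargs": {
  "steps": [
    [0,0,-0.1,0,0,0,1],
    [0,0,-0.25,0,0,0,1],
    [0,0,-0.35,0,0,0,1],
    [-0.1,-0.05,-0.44,0,0,0,1],
    [-0.2,-0.1,-0.44,0,0,0,1],
    [-0.3,-0.15,-0.44,0,0,0,1],
    [-0.4,-0.2,-0.44,0,0,0,1],
    [-0.5,-0.25,-0.44,0,0,0,1],
    [-0.58,-0.29,-0.44,0,0,0,1],
    [-0.65,-0.33,-0.44,0,0,0,1],
    [-0.65,-0.33,-0.44,0,0,0,1],
    [-0.65,-0.33,-0.44,0,0,0,1],
    [-0.65,-0.33,-0.44,0,0,0,1],
    [-0.65,-0.33,-0.44,0,0,0,1]
  ]
}}

```text
clock: 6.55
tool_pos: [0.5038, -0.0901, 0.1988]
orientation: [-0.0, 0.615, 0.789, 0.0]
contact_force: [0.2, 0.1, -2.0]
grip_width: 0.0386
```

Run:
```python
from h import *
s=observe();m=imaging.camera_model("wrist");im=imaging.grab_frame("wrist");cv2.imwrite("pics/w3.png",im[:,:,::-1])
np.save("w3.npy",m['extrinsics'])
print(s['tool_pos'],s['joint_velocities'],s['grip_width'],s['joint_positions'])
```

```text
[ 0.50381443 -0.09014452  0.19883993] [-0.00151912  0.00156046  0.00455539 -0.00033541  0.00165402  0.00011246
  0.00342778] 0.03855982146932276 [ 0.09571829  0.26085298  0.03403689  1.93982135 -0.01154866  0.94120415
  0.38252682]
```

View pics/w3.png

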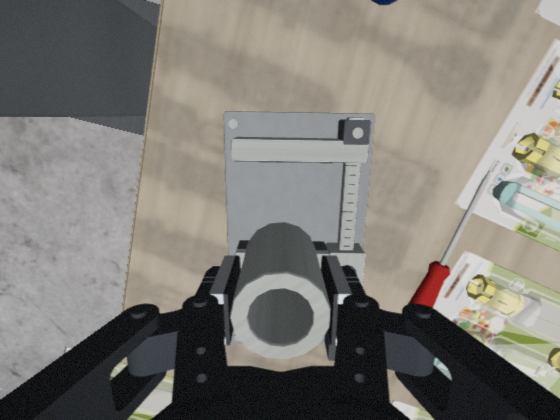

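Run:
```python
from h import *
im=cv2.imread("pics/w3.png");cv2.imwrite("pics/w3c.png",cv2.resize(im[95:265,210:390],None,fx=4,fy=4,interpolation=2))
```

```text
(no output)
```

View pics/w3c.png

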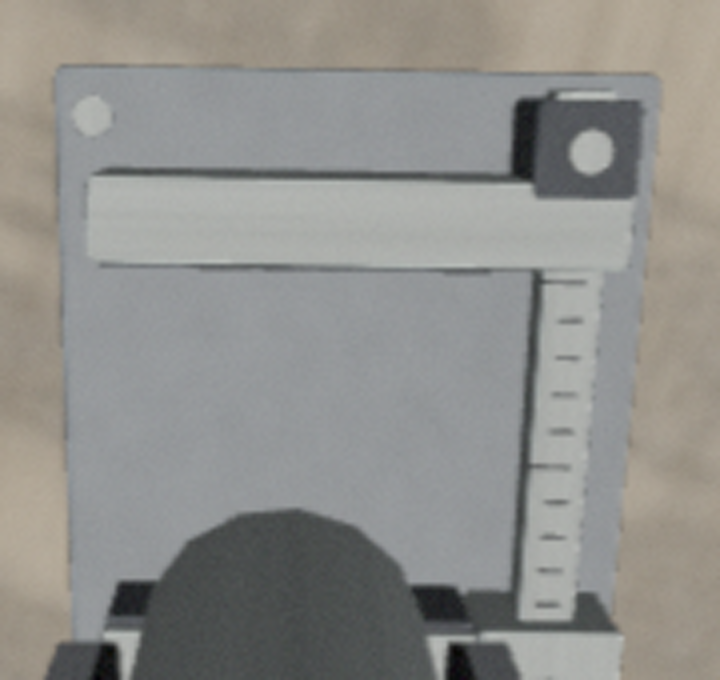

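```bash
cat > fit2.py <<'E'
from fit import *
mw=imaging.camera_model("wrist");mw['extrinsics']=np.load("w3.npy")
cw=lambda x,y:np.array([x,y])/4+np.array([210,95])-0.375
W=[(-70,85,10,0,cw(57,66)),(80,85,10,0,cw(660,74)),(-58,60,42,0,cw(90,174)),(-58,40,42,0,cw(88,261)),(-58,40,42,1,cw(104,632)),(37,40,46,1,cw(480,632)),(73,40,46,1,cw(622,635)),(-58,40,12,1,cw(116,582))]
def rw(p): return np.concatenate([proj(mw,P(p,k))-k[4] for k in W])
r=least_squares(rw,[.52,-.095,.2,.085],loss='soft_l1')
print("WRIST",np.round(r.x,4));print(np.round(r.fun.reshape(-1,2),1))
r=least_squares(lambda p:np.concatenate([rw(p),.5*res(p)]),[.52,-.095,.2,.085],loss='soft_l1')
print("ALL",np.round(r.x,4));print(np.round(r.fun.reshape(-1,2)[:8],1))
E
python3 fit2.py
```

```text
[ 0.5188 -0.0972  0.2413  0.0896]
[[-0.3 -1.8]
 [ 0.8 -0.4]
 [ 0.6  2.7]
 [-0.7  1.2]
 [-0.2  0. ]
 [ 0.1 -0.7]
 [-1.5  1.8]
 [ 1.4 -0.1]
 [-1.5 -1.8]
 [ 1.1 -3.4]
 [ 0.3  0.6]
 [-0.3 -3. ]
 [ 0.8 -1.1]
 [-1.2 -0.7]
 [ 0.7  0.3]]
[0.00086873 0.00115908 0.01198142 0.00147764]
scene [0.56732989 0.18664462 0.06      ]
scene [0.572911   0.19248215 0.        ]
side [0.56826899 0.19446119 0.06      ]
WRIST [ 0.5187 -0.097   0.2322  0.0887]
[[-1.1 -1.1]
 [ 2.8 -0.8]
 [-1.   0.8]
 [ 0.2  1.4]
 [-1.3 -1.8]
 [ 0.9  1.1]
 [ 2.1  0.9]
 [-0.5 -0.5]]
ALL [ 0.5187 -0.0971  0.2335  0.0888]
[[-1.1 -0.9]
 [ 2.7 -0.8]
 [-1.   1. ]
 [ 0.2  1.6]
 [-1.2 -1.5]
 [ 1.   1.3]
 [ 2.2  1. ]
 [-0.4 -0.2]]
```

Run:
```python
from h import *
print(observe()['tool_pos'],plan(np.array([.5051,-.0921,.06]),.2335),plan(np.array([.5051,-.0921,.037]),.2335))
```

```text
[ 0.50377733 -0.09045233  0.19881648] [-4.90e-03  2.20e-03  3.47e-01 -0.00e+00 -3.00e-04  1.27e-02] [-4.900e-03  2.200e-03  4.045e-01 -0.000e+00 -3.000e-04  1.270e-02]
```

Call:
{"fn": "jog_arm", "kwargs": {
  "steps": [
    [-0.005,0.002,0.08,0,0,0.01,1],
    [-0.005,0.002,0.18,0,0,0.01,1],
    [-0.005,0.002,0.27,0,0,0.01,1],
    [-0.005,0.002,0.345,0,0,0.01,1],
    [-0.005,0.002,0.345,0,0,0.01,1],
    [-0.005,0.002,0.345,0,0,0.01,1],
    [-0.005,0.002,0.345,0,0,0.01,1],
    [-0.005,0.002,0.345,0,0,0.01,1]
  ]
}}

```text
clock: 7.45
tool_pos: [0.5065, -0.0936, 0.0628]
orientation: [0.002, 0.62, 0.785, 0.001]
contact_force: [0.6, 0.5, -2.6]
grip_width: 0.0386
```

Run:
```python
from h import *
im=imaging.grab_frame("wrist");cv2.imwrite("pics/w4.png",im[:,:,::-1]);im=imaging.grab_frame("side");cv2.imwrite("pics/s4.png",cv2.resize(im[150:250,200:330,::-1],None,fx=5,fy=5))
im=imaging.grab_frame("scene");cv2.imwrite("pics/sc4.png",cv2.resize(im[150:350,300:520,::-1],None,fx=3,fy=3))
s=observe();print(s['tool_pos'],s['contact_force'],plan(np.array([.5051,-.0921,.036]),.2335))
```

```text
[ 0.50572551 -0.09356086  0.06212619] [-0.44810513  0.44871093 -2.20857505] [ 0.004  -0.0008  0.0653  0.0021  0.0007  0.0007]
```

View pics/w4.png

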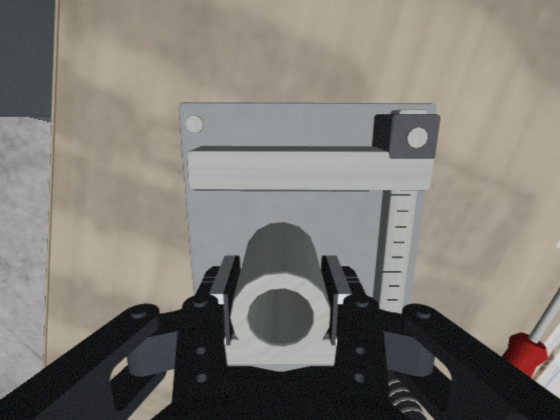

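View pics/sc4.png

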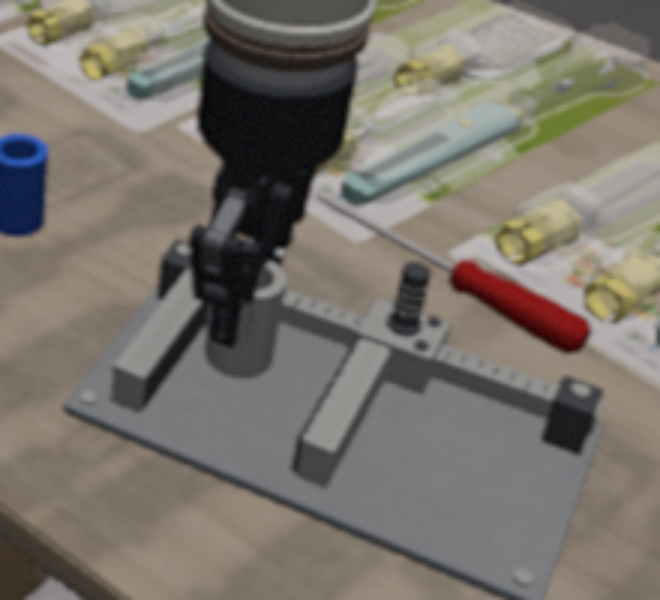

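View pics/s4.png

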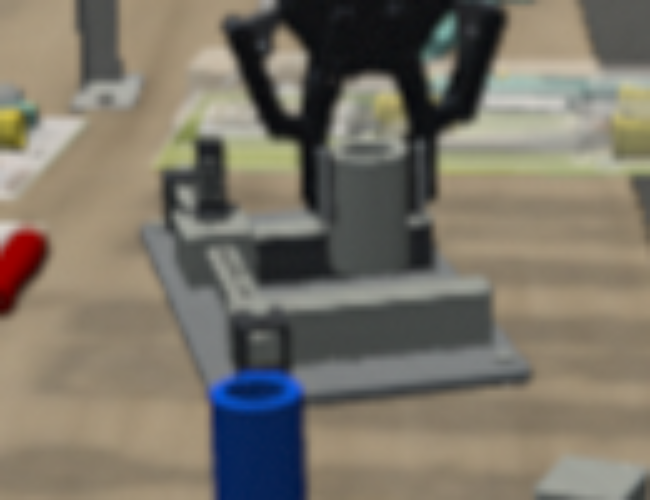

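Call:
{"fn": "jog_arm", "kwargs": {
  "steps": [
    [0.002,0,0.03,0,0,0,1],
    [0.002,0,0.055,0,0,0,1],
    [0.002,0,0.062,0,0,0,1],
    [0.002,0,0.066,0,0,0,1],
    [0.002,0,0.066,0,0,0,1],
    [0.002,0,0.066,0,0,0,1],
    [0.002,0,0.066,0,0,0,1]
  ]
}}

```text
clock: 8.3
tool_pos: [0.5046, -0.0927, 0.0343]
orientation: [-0.0, 0.62, 0.785, -0.0]
contact_force: [-0.7, -0.4, -1.8]
grip_width: 0.0382
```

Call:
{"fn": "jog_arm", "kwargs": {
  "steps": [
    [0,0,0.0015,0,0,0,1],
    [0,0,0.003,0,0,0,1],
    [0,0,0.003,0,0,0,1]
  ]
}}

```text
clock: 8.6
tool_pos: [0.5047, -0.0927, 0.034]
orientation: [0.0, 0.62, 0.785, 0.0]
contact_force: [-3.7, 1.0, 8.8]
grip_width: 0.038
```

Call:
{"fn": "jog_arm", "kwargs": {
  "steps": [
    [0,0,-0.001,0,0,0,0],
    [0,0,-0.001,0,0,0,-0.2],
    [0,0,-0.001,0,0,0,-0.35],
    [0,0,-0.001,0,0,0,-0.35],
    [0,0,-0.001,0,0,0,-0.35],
    [0,0,-0.001,0,0,0,-0.35]
  ]
}}

```text
clock: 9.2
tool_pos: [0.5046, -0.0927, 0.0336]
orientation: [-0.0, 0.62, 0.785, -0.0]
contact_force: [0.2, 0.6, -0.1]
grip_width: 0.0572
```

Run:
```python
from h import *
im=imaging.grab_frame("wrist");cv2.imwrite("pics/w5.png",im[:,:,::-1])
s=observe();print(s['tool_pos'],s['contact_force'],s['grip_width'])
```

```text
[ 0.50454048 -0.09268244  0.03361464] [-0.29349009  0.65314307  0.1923837 ] 0.05789761420299885
```

View pics/w5.png

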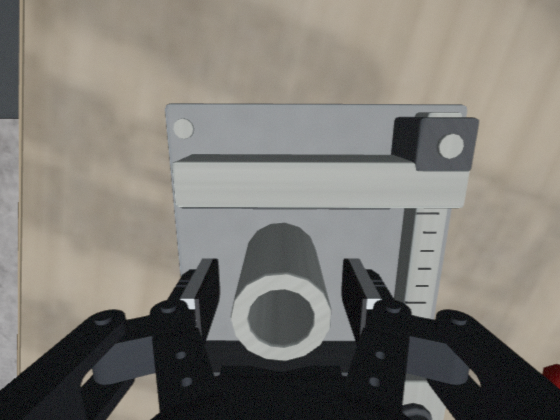

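Call:
{"fn": "jog_arm", "kwargs": {
  "steps": [
    [0,0,-0.05,0,0,0,-0.35],
    [0,0,-0.13,0,0,0,-0.35],
    [0,0,-0.22,0,0,0,-0.35],
    [0,0,-0.29,0,0,0,0.1],
    [0,0,-0.29,0,0,0.14,0.1],
    [-0.05,0.05,-0.29,0,0,0.28,0.1],
    [-0.1,0.09,-0.29,0,0,0.42,0.1],
    [-0.15,0.13,-0.29,0,0,0.56,0.1],
    [-0.196,0.17,-0.29,0,0,0.7,0.1],
    [-0.196,0.17,-0.29,0,0,0.84,0.1],
    [-0.196,0.17,-0.29,0,0,0.9,0.1],
    [-0.196,0.17,-0.29,0,0,0.9,0.1],
    [-0.196,0.17,-0.29,0,0,0.9,0.1]
  ]
}}

```text
clock: 10.55
tool_pos: [0.5888, -0.153, 0.1495]
orientation: [-0.0, 0.908, 0.419, -0.0]
contact_force: [-0.5, 0.6, -0.2]
grip_width: 0.0386
```

Run:
```python
from h import *
s=observe();print(s['tool_pos'],s['joint_positions'],plan(np.array([.5886,-.1532,.15]),.2335-np.pi/2))
im=imaging.grab_frame("scene");cv2.imwrite("pics/sc6.png",cv2.resize(im[150:350,300:520,::-1],None,fx=3,fy=3))
```

```text
[ 0.5887952  -0.15295538  0.14953126] [ 0.02228468  0.49004994  0.24719357  1.74985057 -0.14522059  0.91985965
 -0.37626542] [-8.000e-04  0.000e+00 -1.200e-03 -2.000e-04  3.000e-04  6.028e-01]
```

View pics/sc6.png

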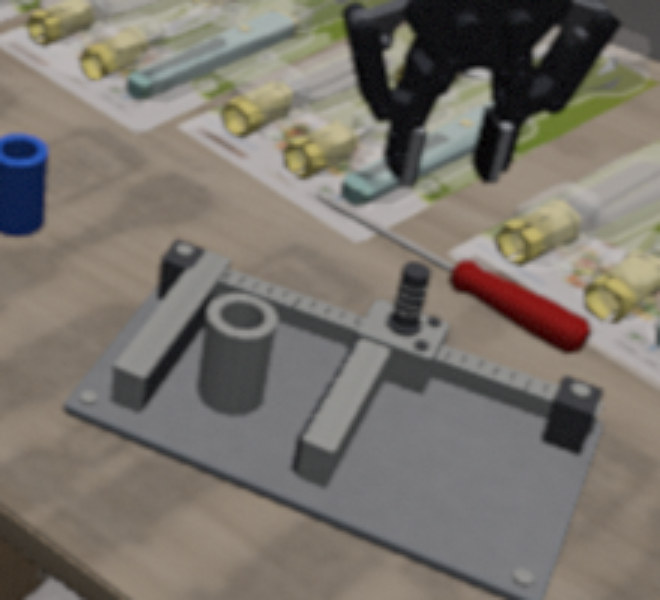

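The tube stands upright on the bed between the jaws, clear of both. Next I finish the turn and look at the post.

Call:
{"fn": "jog_arm", "kwargs": {
  "steps": [
    [0,0,0,0,0,0.14,0.1],
    [0,0,0,0,0,0.28,0.1],
    [0,0,0,0,0,0.42,0.1],
    [0,0,0,0,0,0.56,0.1],
    [0,0,0,0,0,0.603,0.1],
    [0,0,0,0,0,0.603,0.1],
    [0,0,0,0,0,0.603,0.1],
    [0,0,0,0,0,0.603,0.1]
  ]
}}

```text
clock: 11.4
tool_pos: [0.5889, -0.1531, 0.1497]
orientation: [-0.0, 0.993, 0.116, 0.0]
contact_force: [-0.6, -0.8, -0.3]
grip_width: 0.0384
```

Run:
```python
from h import *
s=observe();m=imaging.camera_model("wrist");im=imaging.grab_frame("wrist");
p=proj(m,np.array([[.5886,-.1532,.088],[.5886,-.1532,.051]]));print(p)
cv2.imwrite("pics/w7.png",im[:,:,::-1])
print(s['tool_pos'],s['contact_force'],plan(np.array([.5886,-.1532,.055]),.2335-np.pi/2))
for r in spotter.mark_of("wrist","thumb_post"): print(r,atz(m,r['position'],.088))
```

```text
[[278.49276273 229.23905896]
 [278.72713575 212.96686051]]
[ 0.58889809 -0.15310154  0.14974194] [-0.59421947 -0.79006241 -0.30869956] [-8.000e-04  0.000e+00  2.368e-01 -2.000e-04 -1.000e-04 -1.300e-03]
{'position': [276.9, 228.0], 'confidence': 0.73} [ 0.58920462 -0.15197587  0.088     ]
{'position': [159.6, 284.0], 'confidence': 0.26} [ 0.53003318 -0.08170417  0.088     ]
```

View pics/w7.png

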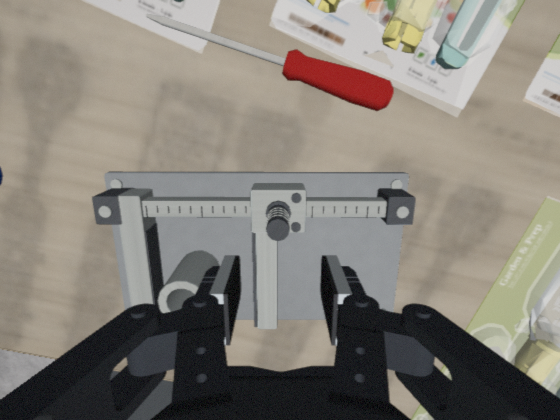

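Call:
{"fn": "jog_arm", "kwargs": {
  "steps": [
    [0,0,0.07,0,0,0,0.1],
    [0,0,0.14,0,0,0,0.1],
    [0,0,0.2,0,0,0,0.1],
    [0,0,0.237,0,0,0,0.1],
    [0,0,0.237,0,0,0,0.1],
    [0,0,0.237,0,0,0,0.1],
    [0,0,0.237,0,0,0,0.1],
    [0,0,0.237,0,0,0,0.1]
  ]
}}

```text
clock: 12.3
tool_pos: [0.59, -0.1534, 0.0563]
orientation: [0.0, 0.993, 0.115, 0.001]
contact_force: [0.2, 0.6, 1.2]
grip_width: 0.0384
```

Run:
```python
from h import *
s=observe();im=imaging.grab_frame("wrist")
cv2.imwrite("pics/w8.png",im[:,:,::-1])
print(s['tool_pos'],s['contact_force'],s['grip_width'],plan(np.array([.5886,-.1532,.055]),.2335-np.pi/2))
```

```text
[ 0.59000526 -0.15338201  0.0562955 ] [0.17410081 0.5687484  1.23808776] 0.03843610505949331 [-0.003  -0.001   0.0028  0.0007 -0.0019 -0.0022]
```

View pics/w8.png

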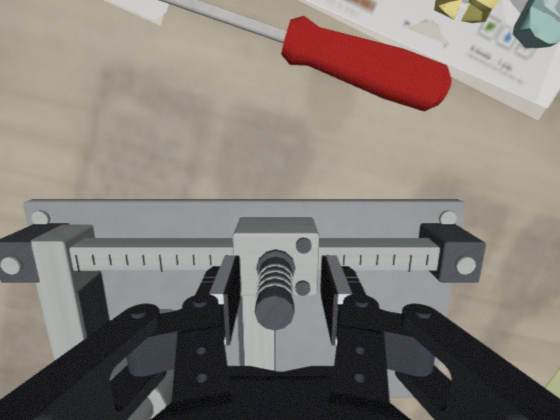

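Call:
{"fn": "jog_arm", "kwargs": {
  "steps": [
    [-0.002,-0.01,0,0,0,0,0.1],
    [-0.002,-0.018,0,0,0,0,0.1],
    [-0.002,-0.023,0,0,0,0,0.1],
    [-0.002,-0.028,0,0,0,0,0.1],
    [-0.002,-0.033,0,0,0,0,0.1],
    [-0.002,-0.038,0,0,0,0,0.1],
    [-0.002,-0.043,0,0,0,0,0.1],
    [-0.002,-0.048,0,0,0,0,0.1]
  ]
}}

```text
clock: 13.15
tool_pos: [0.584, -0.1357, 0.055]
orientation: [0.001, 0.993, 0.115, 0.0]
contact_force: [1.7, -3.3, -1.6]
grip_width: 0.0384
```

```bash
cat > st.py <<'E'
from h import *
yc=np.array([-.2314,.9729,0]);xc=np.array([.9729,.2314,0]);o=np.array([.5187,-.0971,0])
def st(pic=None,cam="scene"):
    if pic:
        im=imaging.grab_frame(cam);cv2.imwrite(pic,cv2.resize(im[150:350,300:520,::-1],None,fx=3,fy=3) if cam=="scene" else im[:,:,::-1])
    F=[]
    s=observe();f=s['contact_force'];d=s['tool_pos']-o
    print(s['clock'],"cal x,y,z mm",np.round([d@xc*1e3,d@yc*1e3,d[2]*1e3],2),"F cal",np.round([f@xc,f@yc,f[2]],2),s['grip_width'])
E
python3 -c "
from st import *
st('pics/sc9.png')"
```

```text
13.2 cal x,y,z mm [ 54.63 -51.93  54.91] F cal [ 0.91 -3.48 -1.53] 0.03863277321332048
```

View pics/sc9.png

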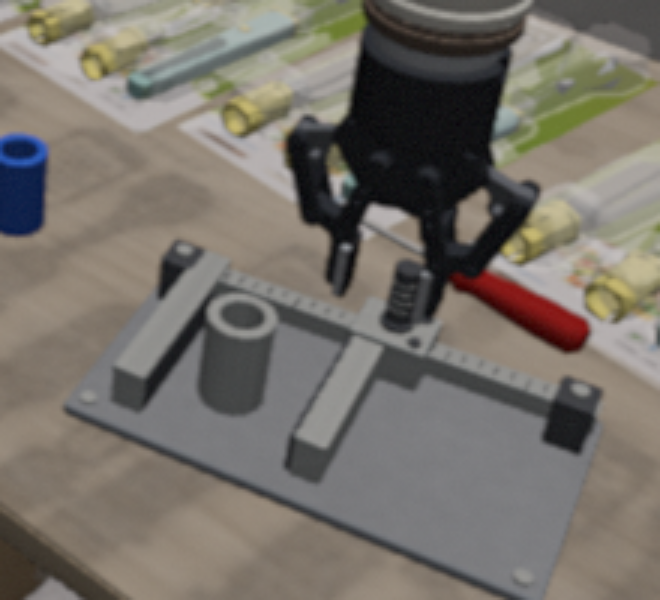

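Call:
{"fn": "jog_arm", "kwargs": {
  "steps": [
    [0,-0.005,0,0,0,0,0.1],
    [0,-0.01,0,0,0,0,0.1],
    [0,-0.015,0,0,0,0,0.1],
    [0,-0.02,0,0,0,0,0.1],
    [0,-0.025,0,0,0,0,0.1],
    [0,-0.03,0,0,0,0,0.1],
    [0,-0.035,0,0,0,0,0.1],
    [0,-0.04,0,0,0,0,0.1],
    [0,-0.045,0,0,0,0,0.1],
    [0,-0.05,0,0,0,0,0.1],
    [0,-0.055,0,0,0,0,0.1],
    [0,-0.06,0,0,0,0,0.1]
  ]
}}

```text
clock: 14.4
tool_pos: [0.5783, -0.1111, 0.0549]
orientation: [-0.0, 0.993, 0.115, 0.0]
contact_force: [1.5, -4.4, 0.5]
grip_width: 0.0386
```

```bash
python3 -c "
from st import *
st('pics/sc10.png')"
```

```text
14.45 cal x,y,z mm [ 54.74 -26.88  54.89] F cal [ 0.56 -3.92  0.6 ] 0.038376691774302835
```

View pics/sc10.png

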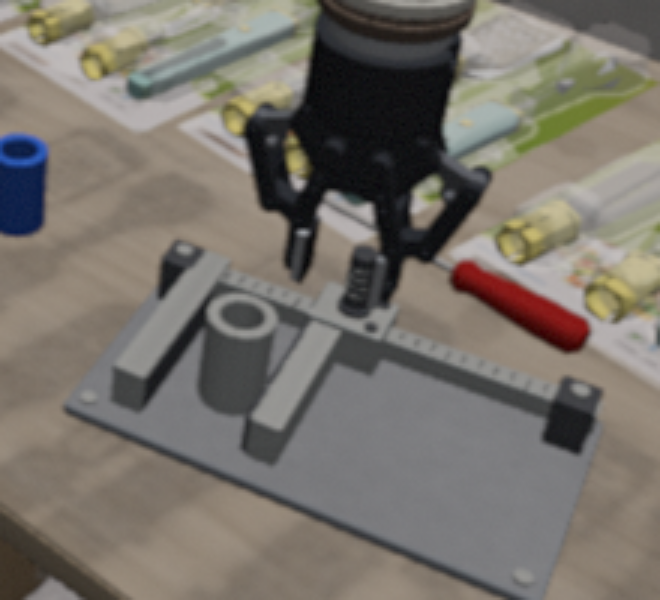

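Call:
{"fn": "jog_arm", "kwargs": {
  "steps": [
    [0,-0.0025,0,0,0,0,0.1],
    [0,-0.005,0,0,0,0,0.1],
    [0,-0.0075,0,0,0,0,0.1],
    [0,-0.01,0,0,0,0,0.1],
    [0,-0.0125,0,0,0,0,0.1],
    [0,-0.015,0,0,0,0,0.1],
    [0,-0.0175,0,0,0,0,0.1],
    [0,-0.02,0,0,0,0,0.1],
    [0,-0.0225,0,0,0,0,0.1],
    [0,-0.025,0,0,0,0,0.1]
  ]
}}

```text
clock: 15.45
tool_pos: [0.576, -0.1016, 0.0549]
orientation: [0.0, 0.993, 0.115, 0.0]
contact_force: [1.7, -4.3, -0.1]
grip_width: 0.0387
```

```bash
python3 -c "
from st import *
st('pics/sc11.png')
st('pics/w11.png','wrist');st('pics/w11b.png','wrist')"
```

```text
15.5 cal x,y,z mm [ 54.74 -17.33  54.9 ] F cal [-0.44 -5.05  0.37] 0.038220223192706244
15.55 cal x,y,z mm [ 54.76 -17.34  54.92] F cal [ 0.37 -5.04  0.2 ] 0.038416676903473224
15.6 cal x,y,z mm [ 54.72 -17.36  54.9 ] F cal [ 0.18 -4.25 -0.11] 0.03860316350421528
```

View pics/sc11.png

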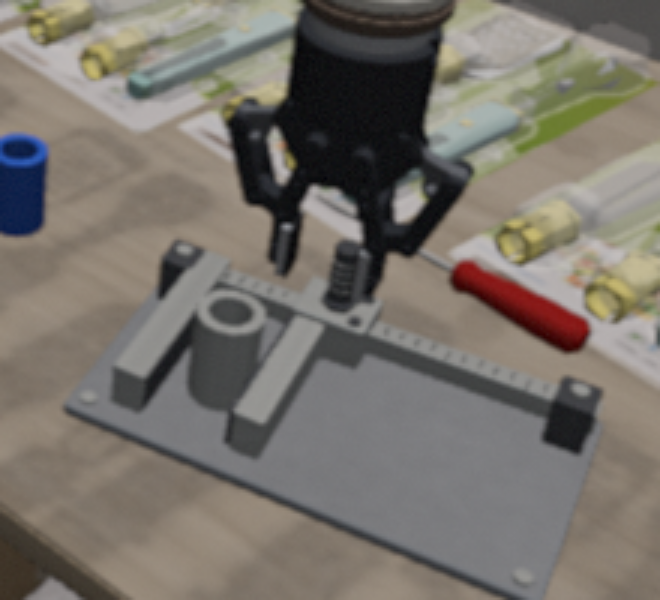

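View pics/w11.png

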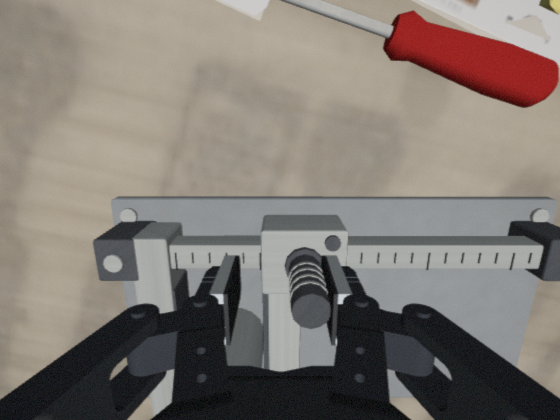

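Call:
{"fn": "jog_arm", "kwargs": {
  "steps": [
    [0,-0.00125,0,0,0,0,0.1],
    [0,-0.0025,0,0,0,0,0.1],
    [0,-0.00375,0,0,0,0,0.1],
    [0,-0.005,0,0,0,0,0.1],
    [0,-0.00625,0,0,0,0,0.1],
    [0,-0.0075,0,0,0,0,0.1],
    [0,-0.00875,0,0,0,0,0.1],
    [0,-0.01,0,0,0,0,0.1]
  ]
}}

```text
clock: 16.4
tool_pos: [0.5751, -0.0976, 0.0549]
orientation: [0.0, 0.993, 0.115, 0.0]
contact_force: [1.0, -5.0, -0.6]
grip_width: 0.0382
```

```bash
python3 -c "
from st import *
st('pics/sc12.png')
st('pics/sc12b.png')"
```

```text
16.45 cal x,y,z mm [ 54.74 -13.38  54.92] F cal [-0.09 -4.81  0.91] 0.038181342849642884
16.5 cal x,y,z mm [ 54.73 -13.44  54.9 ] F cal [ 0.86 -4.69  0.35] 0.03856511326311749
```

View pics/sc12b.png

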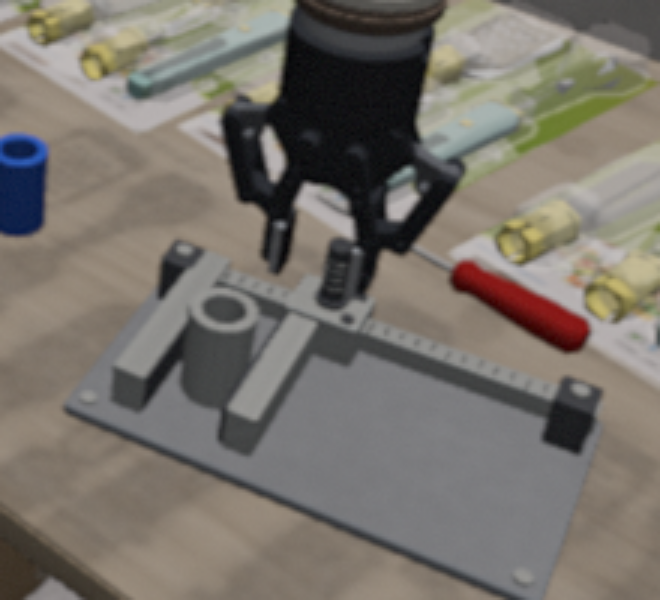

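Call:
{"fn": "jog_arm", "kwargs": {
  "steps": [
    [0,-0.001,0,0,0,0,0.1],
    [0,-0.002,0,0,0,0,0.1],
    [0,-0.003,0,0,0,0,0.1],
    [0,-0.004,0,0,0,0,0.1],
    [0,-0.005,0,0,0,0,0.1]
  ]
}}

```text
clock: 17.0
tool_pos: [0.5746, -0.0957, 0.0549]
orientation: [0.0, 0.993, 0.115, 0.0]
contact_force: [1.1, -4.9, 1.5]
grip_width: 0.0386
```

Call:
{"fn": "jog_arm", "kwargs": {
  "steps": [
    [0,-0.0007,0,0,0,0,0.1],
    [0,-0.0014,0,0,0,0,0.1]
  ]
}}

```text
clock: 17.2
tool_pos: [0.5745, -0.0951, 0.0549]
orientation: [-0.0, 0.993, 0.115, 0.0]
contact_force: [1.6, -4.2, 0.7]
grip_width: 0.0386
```

Call:
{"fn": "jog_arm", "kwargs": {
  "steps": [
    [0,-0.0007,0,0,0,0,0.1],
    [0,-0.0014,0,0,0,0,0.1]
  ]
}}

```text
clock: 17.4
tool_pos: [0.5744, -0.0946, 0.0549]
orientation: [0.0, 0.993, 0.115, 0.0]
contact_force: [2.1, -5.6, 1.1]
grip_width: 0.0384
```

```bash
python3 -c "
from st import *
st();st('pics/w13.png','wrist')
st('pics/sc13b.png')"
```

```text
17.4 cal x,y,z mm [ 54.75 -10.45  54.91] F cal [ 0.74 -5.93  1.07] 0.03837274878038776
17.45 cal x,y,z mm [ 54.75 -10.38  54.89] F cal [ 0.55 -4.45  0.2 ] 0.038909395995497274
17.5 cal x,y,z mm [ 54.76 -10.39  54.9 ] F cal [ 0.33 -4.46  1.5 ] 0.03823738817627324
```

View pics/sc13b.png

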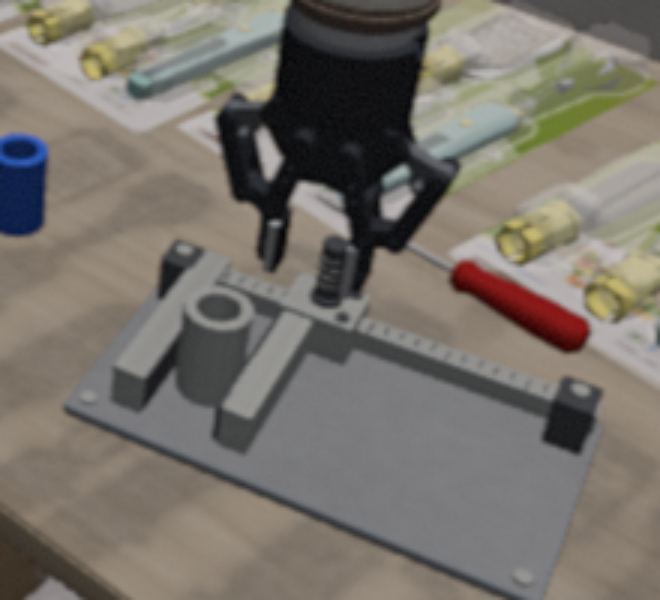

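Call:
{"fn": "jog_arm", "kwargs": {
  "steps": [
    [0,-0.0006,0,0,0,0,0.1],
    [0,-0.0012,0,0,0,0,0.1],
    [0,-0.0012,0,0,0,0,0.1]
  ]
}}

```text
clock: 17.8
tool_pos: [0.5743, -0.0941, 0.0549]
orientation: [-0.0, 0.993, 0.115, 0.0]
contact_force: [1.5, -4.0, 0.5]
grip_width: 0.0382
```

```bash
python3 -c "
from st import *
st()"
```

```text
17.8 cal x,y,z mm [54.76 -9.93 54.91] F cal [ 0.48 -4.25  0.51] 0.038175180287352686
```

Call:
{"fn": "jog_arm", "kwargs": {
  "steps": [
    [0,-0.0006,0,0,0,0,0.1],
    [0,-0.0012,0,0,0,0,0.1],
    [0,-0.0012,0,0,0,0,0.1]
  ]
}}

```text
clock: 18.1
tool_pos: [0.5742, -0.0937, 0.0549]
orientation: [0.0, 0.993, 0.115, 0.0]
contact_force: [2.1, -4.4, 0.7]
grip_width: 0.0386
```

```bash
python3 -c "
from st import *
st()"
```

```text
18.1 cal x,y,z mm [54.77 -9.5  54.92] F cal [ 1.05 -4.79  0.73] 0.038610942857596746
```

Call:
{"fn": "jog_arm", "kwargs": {
  "steps": [
    [0,-0.0006,0,0,0,0,0.1],
    [0,-0.0012,0,0,0,0,0.1],
    [0,-0.0012,0,0,0,0,0.1]
  ]
}}

```text
clock: 18.4
tool_pos: [0.5741, -0.0935, 0.0549]
orientation: [0.0, 0.993, 0.115, 0.0]
contact_force: [2.4, -6.1, 0.5]
grip_width: 0.0387
```

```bash
python3 -c "
from st import *
st()"
```

```text
18.4 cal x,y,z mm [54.76 -9.29 54.9 ] F cal [ 0.9  -6.48  0.55] 0.03868405213650159
```

Call:
{"fn": "jog_arm", "kwargs": {
  "steps": [
    [0,-0.0006,0,0,0,0,0.1],
    [0,-0.0012,0,0,0,0,0.1],
    [0,-0.0012,0,0,0,0,0.1]
  ]
}}

```text
clock: 18.7
tool_pos: [0.5741, -0.0932, 0.0549]
orientation: [0.0, 0.993, 0.115, 0.0]
contact_force: [2.1, -5.3, 0.2]
grip_width: 0.0381
```

```bash
python3 -c "
from st import *
st();st('pics/w14.png','wrist');st('pics/sc14b.png')"
```

```text
18.7 cal x,y,z mm [54.79 -9.07 54.93] F cal [ 0.83 -5.64  0.17] 0.03813478266255607
18.75 cal x,y,z mm [54.78 -9.07 54.92] F cal [ 0.4  -5.43 -0.68] 0.03867787362729943
18.8 cal x,y,z mm [54.76 -9.05 54.9 ] F cal [ 0.39 -6.23 -0.22] 0.03857746990166232
```

View pics/w14.png

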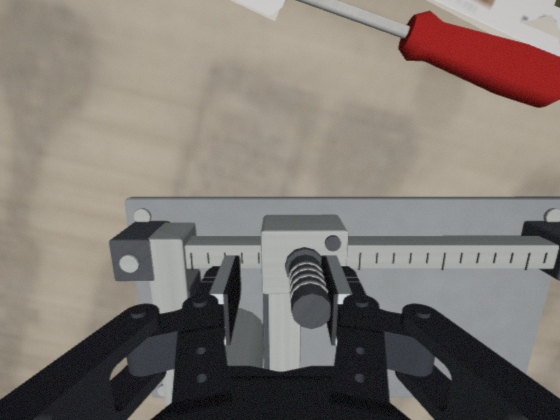

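View pics/sc14b.png

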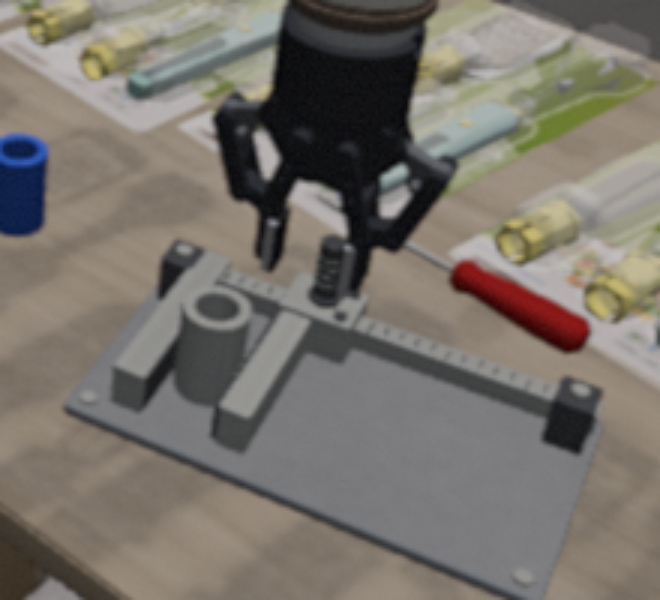

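Call:
{"fn": "jog_arm", "kwargs": {
  "steps": [
    [0,-0.0005,0,0,0,0,0.1],
    [0,-0.001,0,0,0,0,0.1],
    [0,-0.001,0,0,0,0,0.1]
  ]
}}

```text
clock: 19.1
tool_pos: [0.5741, -0.0931, 0.0549]
orientation: [0.0, 0.993, 0.115, 0.0]
contact_force: [3.1, -5.0, -0.7]
grip_width: 0.0383
```

```bash
python3 -c "
from st import *
for i in range(8): st('pics/tmp.png')"
```

```text
19.15 cal x,y,z mm [54.82 -8.95 54.93] F cal [ 2.2  -5.25  0.23] 0.03827052335630313
19.2 cal x,y,z mm [54.82 -8.91 54.93] F cal [ 1.48 -6.21 -0.14] 0.03832738541168496
19.25 cal x,y,z mm [54.82 -8.91 54.93] F cal [ 1.16 -6.11 -1.39] 0.03858371347975369
19.3 cal x,y,z mm [54.82 -8.94 54.93] F cal [ 0.19 -6.55 -0.14] 0.03859565310193738
19.35 cal x,y,z mm [54.8  -8.91 54.91] F cal [ 1.6  -6.82 -0.06] 0.038407097452816424
19.4 cal x,y,z mm [54.8  -8.93 54.95] F cal [ 0.64 -6.   -0.59] 0.03826847527366335
19.45 cal x,y,z mm [54.79 -8.92 54.93] F cal [ 1.32 -7.35 -0.37] 0.03854475991817713
19.5 cal x,y,z mm [54.81 -8.92 54.95] F cal [ 1.48 -6.25  0.25] 0.03832354627766616
```

Call:
{"fn": "jog_arm", "kwargs": {
  "steps": [
    [0,-0.0006,0,0,0,0,0.1],
    [0,-0.0012,0,0,0,0,0.1],
    [0,-0.0012,0,0,0,0,0.1]
  ]
}}

```text
clock: 19.8
tool_pos: [0.5741, -0.0929, 0.0549]
orientation: [0.001, 0.993, 0.115, 0.0]
contact_force: [3.0, -6.4, -0.6]
grip_width: 0.0384
```

```bash
python3 -c "
from st import *
for i in range(8): st('pics/tmp.png')"
```

```text
19.85 cal x,y,z mm [54.79 -8.73 54.94] F cal [ 2.15 -6.62 -1.22] 0.03865858495999479
19.9 cal x,y,z mm [54.8  -8.73 54.92] F cal [ 0.83 -7.22 -0.72] 0.038256536942834006
19.95 cal x,y,z mm [54.82 -8.74 54.94] F cal [ 2.08 -6.91 -1.3 ] 0.038833878296210336
20.0 cal x,y,z mm [54.83 -8.75 54.96] F cal [ 1.32 -6.98 -0.59] 0.0387038895544207
20.05 cal x,y,z mm [54.83 -8.73 54.94] F cal [ 1.78 -6.54 -0.5 ] 0.03840603246536124
20.1 cal x,y,z mm [54.84 -8.73 54.94] F cal [ 1.76 -6.98 -1.6 ] 0.03890336383974076
20.15 cal x,y,z mm [54.83 -8.72 54.95] F cal [ 0.97 -7.72 -0.4 ] 0.03873573856252624
20.2 cal x,y,z mm [54.83 -8.7  54.94] F cal [ 1.94 -6.49 -0.48] 0.03925384982472056
```

Call:
{"fn": "jog_arm", "kwargs": {
  "steps": [
    [0,0.002,0,0,0,0,0.1],
    [0,0.006,0,0,0,0,0.1],
    [0,0.015,0,0,0,0,0.1],
    [0,0.025,0,0,0,0,0.1],
    [0,0.03,0,0,0,0,0.1],
    [0,0.03,0,0,0,0,0.1],
    [0,0.03,0,0,0,0,0.1],
    [0,0.03,0,0,0,0,0.1]
  ]
}}

```text
clock: 21.0
tool_pos: [0.5763, -0.1033, 0.0548]
orientation: [-0.0, 0.993, 0.115, -0.0]
contact_force: [-0.7, 0.1, 0.1]
grip_width: 0.0384
```

```bash
python3 -c "
from st import *
st('pics/w15.png','wrist');st('pics/sc15.png')"
```

```text
21.05 cal x,y,z mm [ 54.64 -19.36  54.82] F cal [-0.46 -0.08  0.15] 0.03799350270654699
21.1 cal x,y,z mm [ 54.71 -19.39  54.86] F cal [ 0.6  -0.73 -0.48] 0.03844109474444119
```

View pics/w15.png

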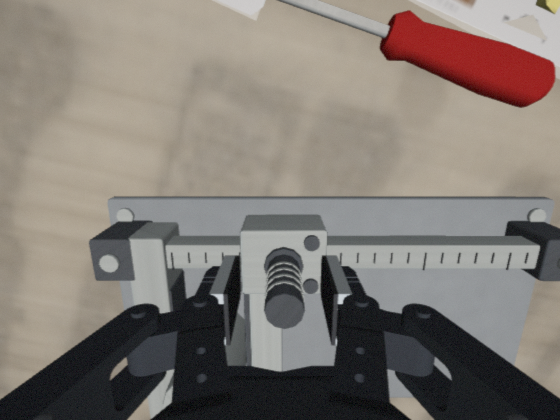

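View pics/sc15.png

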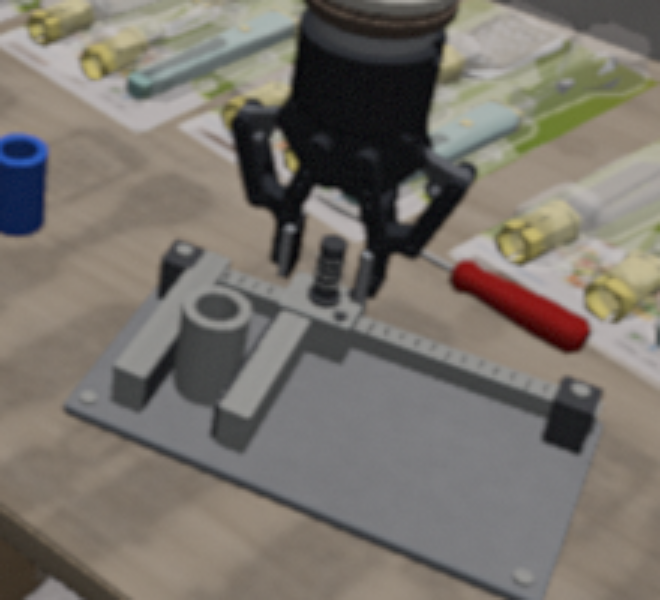

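Call:
{"fn": "jog_arm", "kwargs": {
  "steps": [
    [0,0,-0.04,0,0,0,0.1],
    [0,0,-0.1,0,0,0,0.1],
    [0,0,-0.17,0,0,0,0.1],
    [0,0,-0.25,0,0,0,0.1],
    [0,0,-0.33,0,0,0,0.1],
    [0,0,-0.35,0,0,0,0.1],
    [0,0,-0.35,0,0,0,0.1],
    [0,0,-0.35,0,0,0,0.1],
    [0,0,-0.35,0,0,0,0.1]
  ]
}}

```text
clock: 22.0
tool_pos: [0.5753, -0.1033, 0.1935]
orientation: [-0.0, 0.993, 0.115, -0.001]
contact_force: [0.3, 0.5, 0.1]
grip_width: 0.0387
```

```bash
python3 -c "
from st import *
st('pics/w16.png','wrist');st('pics/sc16.png')
w=cv2.imread('pics/w16.png');cv2.imwrite('pics/w16c.png',cv2.resize(w[150:350,80:420],None,fx=2.3,fy=2.3))"
```

```text
22.05 cal x,y,z mm [ 53.69 -19.19 193.41] F cal [-0.47 -0.24 -0.3 ] 0.03859308528843074
22.1 cal x,y,z mm [ 53.83 -19.25 193.45] F cal [-0.48  0.28 -0.23] 0.038356077296036115
```

View pics/w16c.png

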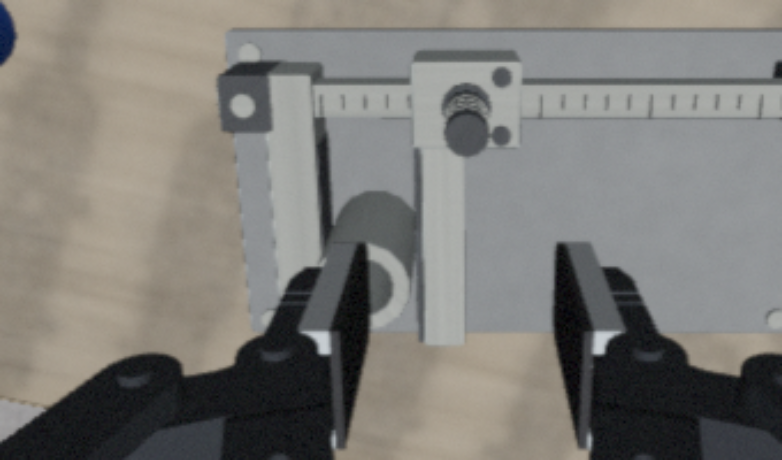

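View pics/sc16.png

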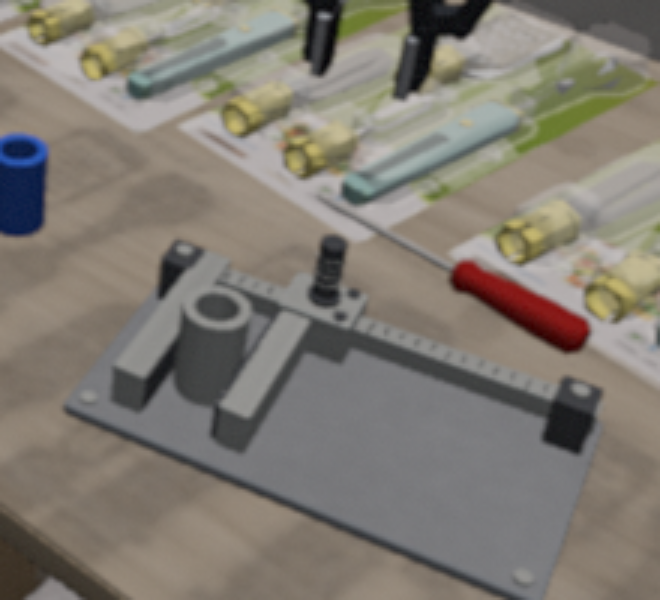

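```bash
python3 -c "
from h import *
print(order.hand_in());print(observe()['clock'])"
```

```text
the job is handed in; nothing more can be done
None
the job is handed in; nothing more can be done
```

I stood the grey tube upright on the bed, let go of it and slid the moving jaw in by its thumb post. The tube was then nipped between both jaws, and I backed off, raised the hand clear and handed the job in. That was at about 22 s of the 54 s; no verdict was given.

- **Nip force:** the push at the end averaged about 6.9 N. Against the roughly 4 N of drag I measured before the jaw met the tube, that leaves about 2.9 N on the tube. I worked this out from the wrist force, which had about 0.5 N of noise; I could not measure the nip directly, nor after letting go.
- **Last pictures:** both the scene and wrist views show the tube upright and touching both jaws, with the jaw looking square by eye. The hand was about 19 cm up and the wrist force near zero.
- **Rod and block:** I did not go near either after picking up the tube, but I did not measure their positions again at the end.

No check failed or disagreed. The gripper opening read 38 to 39 mm on the tube, while the first wrist picture gave about 36 to 37.5 mm.

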